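# Gauge the porcelain thimbles and sort them

### The job

Take the gilt brass thimble off the gauge pin, where it went fully home, and stand it in the wooden tray with the ones that fit. Then try the two porcelain thimbles one at a time: lower the thimble straight and gently over the pin as far as it will go, and put it away before you take the next, in the wooden tray if it goes fully home on the gauge, in the silver dish if it stops part way. Stand them all upright on their rims without dropping them, and leave the other things on the shelf as they are.

Things in the scene. Friction and masses are not known exactly. Their poses are not given: they have to be found in the camera images.
- gauge: Thimble gauge, fixed: a mahogany disc 60 mm across and 12 mm high with an upright steel pin at its centre. Origin: centre of the disc's underside, z up. The pin is 14.8 mm in diameter from the disc's top (z 12 mm) to z 25 mm, tapers to 8.4 mm at z 28.5 mm, then runs on as a slim pilot to its rounded tip at z 33 mm.
- gauge_seat (a point): The centre of the disc's flat top, at the foot of the pin, 12 mm above the shelf. A thimble that fits (bore 18 mm, 1.6 mm play all round) comes down until its rim rests here. One that is too tight (bore 13.2 mm) passes the pilot and stops on the taper, its rim about 14 mm above this point.
- brass_thimble: A gilt brass thimble of the same outside size as the porcelain ones (27 mm tall, 22 mm across, knurled crown), seated mouth down and fully home over the gauge pin at the start; it lifts straight off. Origin: centre of its mouth; z up to the dome. About 25 g.
- thimble_a: Glazed porcelain thimble with a beaded rim and two fine bands, standing mouth down. 27 mm tall, 22 mm across (24.5 over the bead), nearly straight-sided to 20 mm, then domed. Origin: centre of the mouth, at the rim; z up to the dome. 13 to 26 g. Its twin looks the same: how thick the wall is, and so whether its bore passes the gauge, cannot be seen and must be found by trying.
- thimble_b: Glazed porcelain thimble with a beaded rim and two fine bands, standing mouth down. 27 mm tall, 22 mm across (24.5 over the bead), nearly straight-sided to 20 mm, then domed. Origin: centre of the mouth, at the rim; z up to the dome. 13 to 26 g. Its twin looks the same: how thick the wall is, and so whether its bore passes the gauge, cannot be seen and must be found by trying.
- tray: The wooden tray for thimbles that fit, fixed: a rectangular mahogany tray lined with dark green baize, 130 mm (x) by 90 mm (y), 12 mm high, walls 6 mm thick, with a flat floor 6 mm above the shelf, 118 by 78 mm. Origin: centre of its underside, x along the long side.
- dish: The silver dish for thimbles that do not fit, fixed: round, 104 mm over its beaded edge, flat floor 4 mm above the shelf and 92 mm across, edge 11 mm high. Origin: centre of its underside.
- bird: Frosted crystal bird figure, 80 mm long, 65 mm tall, on a round foot 42 mm across. Origin: centre of its foot. A bystander: leave it where it stands.
- egg: Onyx egg on a silver stand, 38 mm across, 55 mm tall. Origin: centre of the underside. A bystander: leave it where it stands.
- spoon_rest: Silver salt spoon rest with its spoon, about 95 by 34 mm, 16 mm high. Origin: centre of the underside. A bystander: leave it where it stands.
- magnifier: Hand magnifier lying flat, 140 mm long, 59 mm across, 12 mm high. Origin: between lens and handle. A bystander: leave it where it stands.
- trinket_box: Round cream porcelain trinket box with lid, 63 mm across, 45 mm tall. Origin: centre of the underside. A bystander: leave it where it stands.
- bud_vase: Glass bud vase, 54 mm across, 97 mm tall. Origin: centre of the underside. A bystander: leave it where it stands.
- brush: Small wooden dusting brush lying bristles down, 85 by 26 mm, 24 mm high. Origin: centre of the underside. A bystander: leave it where it stands.
- curio_door0_handle (a point): The cut glass knob of the mahogany curio cabinet's door, which stands ajar at the back left corner, 230 mm tall. The point is at the knob. A bystander: leave it where it stands.

How it is judged (in metres and radians):
On the way, in this order (a step that is already met when the one before it is completed fails the run):
1. the brass thimble is off the gauge, and the porcelain thimbles have not been moved from their places (30 mm) (horizontal distance between brass_thimble and gauge above 0.05 m and distance of each of thimble_a, thimble_b from where it was at the start of the episode below 0.03 m), for 0.2 s.
2. the first porcelain thimble is tried on the gauge pin, as far down as it will go (fully home within 2.5 mm, or stopped on the taper), upright, while the other still stands in its place ((((horizontal distance between thimble_a and gauge below 0.003 m and z of thimble_a in the frame of gauge between 0.009 and 0.0145 m and angle between thimble_a's own z axis and vertical below 0.12 rad) and distance of thimble_b from where it was at the start of the episode below 0.03 m) or ((horizontal distance between thimble_b and gauge below 0.004 m and z of thimble_b in the frame of gauge between 0.02 and 0.0285 m and angle between thimble_b's own z axis and vertical below 0.12 rad) and distance of thimble_a from where it was at the start of the episode below 0.03 m))), for 0.2 s.
3. that thimble is put away by its result, standing and released, while the other still stands in its place ((((x of thimble_a in the frame of tray between -0.055 and 0.055 m and y of thimble_a in the frame of tray between -0.035 and 0.035 m and z of thimble_a in the frame of tray between 0.003 and 0.009 m and angle between thimble_a's own z axis and vertical below 0.12 rad and linear speed of thimble_a below 0.02 m/s and contact force between thimble_a and the fingers below 0.05 N) and distance of thimble_b from where it was at the start of the episode below 0.03 m) or ((horizontal distance between thimble_b and dish below 0.04 m and z of thimble_b in the frame of dish between 0.001 and 0.0075 m and angle between thimble_b's own z axis and vertical below 0.12 rad and linear speed of thimble_b below 0.02 m/s and contact force between thimble_b and the fingers below 0.05 N) and distance of thimble_a from where it was at the start of the episode below 0.03 m))), for 0.2 s.
4. the second porcelain thimble is tried on the gauge pin in the same way, with the first one put away ((((x of thimble_a in the frame of tray between -0.055 and 0.055 m and y of thimble_a in the frame of tray between -0.035 and 0.035 m and z of thimble_a in the frame of tray between 0.003 and 0.009 m and angle between thimble_a's own z axis and vertical below 0.12 rad and linear speed of thimble_a below 0.02 m/s and contact force between thimble_a and the fingers below 0.05 N) and (horizontal distance between thimble_b and gauge below 0.004 m and z of thimble_b in the frame of gauge between 0.02 and 0.0285 m and angle between thimble_b's own z axis and vertical below 0.12 rad)) or ((horizontal distance between thimble_b and dish below 0.04 m and z of thimble_b in the frame of dish between 0.001 and 0.0075 m and angle between thimble_b's own z axis and vertical below 0.12 rad and linear speed of thimble_b below 0.02 m/s and contact force between thimble_b and the fingers below 0.05 N) and (horizontal distance between thimble_a and gauge below 0.003 m and z of thimble_a in the frame of gauge between 0.009 and 0.0145 m and angle between thimble_a's own z axis and vertical below 0.12 rad)))), for 0.2 s.
At the end, for the whole second after the job is handed in: The brass thimble and the porcelain one that went fully home stand on the tray floor, the one that stopped part way on the dish floor within 40 mm of its centre; rims within 3 mm of the floor, all upright within 7 degrees, released and at rest (x of brass_thimble in the frame of tray between -0.055 and 0.055 m and y of brass_thimble in the frame of tray between -0.035 and 0.035 m and z of brass_thimble in the frame of tray between 0.003 and 0.009 m and angle between each of brass_thimble, thimble_a, thimble_b's own z axis and vertical below 0.12 rad and linear speed of each of brass_thimble, thimble_a, thimble_b below 0.02 m/s and contact force between each of brass_thimble, thimble_a, thimble_b and the fingers below 0.05 N and x of thimble_a in the frame of tray between -0.055 and 0.055 m and y of thimble_a in the frame of tray between -0.035 and 0.035 m and z of thimble_a in the frame of tray between 0.003 and 0.009 m and horizontal distance between thimble_b and dish below 0.04 m and z of thimble_b in the frame of dish between 0.001 and 0.0075 m); the robot touches nothing.
It fails at once if a thimble is dropped (falls free faster than 0.7 m/s, that is from more than about 25 mm) ((linear speed of thimble_a above 0.7 m/s and contact force between thimble_a and the fingers below 0.05 N) or (linear speed of thimble_b above 0.7 m/s and contact force between thimble_b and the fingers below 0.05 N) or (linear speed of brass_thimble above 0.7 m/s and contact force between brass_thimble and the fingers below 0.05 N)).
It fails at once if a porcelain thimble is pressed on the gauge with more than 40 N (contact force between any of thimble_a, thimble_b and gauge above 40 N).
It fails at once if another thing on the shelf is moved by more than 20 mm, or the cabinet door's knob by more than 30 mm (distance of any of bird, egg, spoon_rest, magnifier, trinket_box, bud_vase, brush from where it was at the start of the episode above 0.02 m or distance of curio_door0_handle from where it was at the start of the episode above 0.03 m).
It also fails if it takes over 72 s, if anything falls off the work surface, if the arm or the gripper's body presses on something with over 40 N, if the wrist force passes 120 N, or if a joint passes its speed limit or range.

### The arm

A 6-joint arm with a two-finger parallel gripper is mounted at the origin on the work surface. World frame = base frame: x ahead of the robot, y to its left, z up, the work surface at z = 0. Lengths are in mm, angles in rad, forces in N, time in s.
With the tool pointing down it reaches from about 300 to 875 mm from the base axis. Payload 6.4 kg.
Tool frame: the origin (TCP) lies midway between the tips of the shut fingers; the grasp point (between the pads) lies 19 mm behind it; z points along the fingers, y is the line along which they close (so a half turn about z gives the same grasp; the last joint's range is limited). The gripper opens to 85 mm and grips with 20 to 120 N. Pads are 22 mm wide; open, the fingers measure 114 mm over their backs; the gripper's body (76 mm by 85 mm) begins 54 mm behind the grasp point. The pads swing forward as they close: fully open they stand 13 mm farther back than shut.
Start: joints at [-1.422, 0.181, 1.607, -0, 1.354, -0.206], TCP at [199.773, -539.196, 231.288] pointing down, gripper open.
Joint ranges: [-2.99, 2.99], [-0.89, 2.07], [0.3, 2.58], [-1.14, 4.28], [0, 2.63], [-3.12, 3.12]. Speed limits (rad/s): [2.57, 2.57, 3.01, 3.14, 3.14, 3.14].

### API

Orientations are given as [roll, pitch, yaw] about the fixed x, y, z axes, in that order (R = Rz(yaw) Ry(pitch) Rx(roll)).
In Python, from bench import arm, optics, job_done gives the robot as it stands. The module is installed in compiled form; this text tells all that it offers.
- The arm moves only by the shell command python3 -m handwheel 'ROWS' [FORCE]. ROWS is text: rows parted by semicolons, each of 5 numbers parted by spaces: the shift along the tool's x, y, z in cm, then the turn about the tool's z in degrees, then the opening, from 0 (shut) to 1 (fully open). In form: tx ty tz turn hand; .... A call has 1 to 8 rows; each row shifts and turns the commanded pose from where the row before left it, along the tool's axes as they then stand; what a row does not reach is not made up. A row lasts 1/8 s, in which the tool goes at most 62.5 mm and 10.7 degrees, less where a joint would pass 70% of its speed; a pose out of reach is approached as far as the arm can. A call with a gripper value outside its range is refused whole. The fingers move at their own pace and stop on an object; FORCE is the grip in N (left out, the last holds). Time passes only in rows, so rows that do not move let the fingers close. It gives the time, the measured TCP pose, the force, the opening and the grip force at its end, in the units of the state.
- arm.read_state(): the state, without advancing time (a new reading comes with each control period).
- optics.read_camera(name): name is "side" or "top"; returns the picture (480x640x3 uint8, red, green, blue); there is no depth.
- optics.camera_params(name): a dict with "fov_y" (degrees; the focal length in pixels is half the picture's height over the tangent of half this angle, whatever the lens; pixels are square), "cx", "cy" (the principal point, pixels), "k1" (the pictures are not rectified: a ray, as slopes to the right and down, at radius r is drawn at 1 + k1 r^2 times it, then the intrinsics apply), "rvec" (rotation vector, rad) and "tvec" (3), from world to camera coordinates, as OpenCV has them. Camera axes: x right, y down, z forward; pixel columns grow to the right and rows downward; lengths in mm; the calibration is good to about 2 mm. A picture is of the moment at which its call begins. camera_params takes no time and is no camera call.
- job_done(): hands the job in; it is judged then, once.
The state is a dict: "time_s": time; "q": joint angles; "qd": joint speeds; "effort": joint torques, N m; "eef_pos": TCP position; "eef_rot": TCP orientation; "ft_force": force on the tool from outside, world axes, zero at the start; "torque": the same for the moment, N m; "gripper_width": finger opening in mm; "grip_force": force on a finger pad.
Only numpy, scipy, OpenCV 4.12 (cv2) and the standard library are available. Lean on these libraries where they do the work, as an engineer would, in place of code of your own. Each camera call takes 0.05 s, during which the arm holds its last target. There are 200 camera calls.

## Working session

There is one attempt and no reset: what is moved stays moved. The work goes in short steps, Python scripts to look and compute and a shell command to move; the robot and the scene stay as the last step left them, time stands still between calls to the robot, and variables do not carry over. Pictures are saved under pics/ and viewed, at most 10 in all, crops included, and the job is handed in when it is done.

```bash
mkdir -p pics; cat > h.py <<'E'
import numpy as np, cv2
from bench import arm, optics
def cam(n):
    p=optics.camera_params(n); f=240/np.tan(np.radians(p['fov_y'])/2)
    R=cv2.Rodrigues(np.array(p['rvec'],float))[0]; t=np.array(p['tvec'],float)
    K=np.array([[f,0,p['cx']],[0,f,p['cy']],[0,0,1.]]); return K,np.array([p['k1'],0,0,0.]),R,t
def ray(n,uv):
    K,d,R,t=cam(n); x=cv2.undistortPoints(np.array([[uv]],float),K,d)[0,0]
    return -R.T@t, R.T@np.array([x[0],x[1],1])
def onz(n,uv,z):
    c,d=ray(n,uv); return c+d*(z-c[2])/d[2]
def proj(n,P):
    K,d,R,t=cam(n); return cv2.projectPoints(np.array(P,float).reshape(-1,3),cv2.Rodrigues(R)[0],t,K,d)[0][:,0]
def snap(n,name):
    im=optics.read_camera(n); cv2.imwrite('pics/'+name,im[:,:,::-1]); return im
E
python3 - <<'E'
from h import *
for n in('top','side'):
    snap(n,n+'0.png'); K,d,R,t=cam(n); print(n,K[0,0],d[0],(-R.T@t).round(),R[2].round(2))
s=arm.read_state();print(s)
E
```

```text
top 551.7052663549288 -0.12735555390895242 [ 386.   11. 1286.] [ 0.15  0.01 -0.99]
side 506.5768914949834 -0.1255868982299999 [ 34. 827. 801.] [ 0.45 -0.7  -0.56]
{'time_s': 0.1, 'q': array([-1.42231790e+00,  1.81461976e-01,  1.60789183e+00, -1.17303457e-05,
        1.35382188e+00, -2.06330711e-01]), 'qd': array([ 0.00088961, -0.00237107, -0.00086704,  0.00037606,  0.00094397,
       -0.00111115]), 'effort': array([-6.13023094e-04, -4.45882881e+01, -3.52238095e+01, -3.01652117e-04,
        4.24216065e-03,  4.10635562e-05]), 'eef_pos': array([ 199.68304775, -538.68574731,  230.48475671]), 'eef_rot': array([-3.14004085e+00, -3.13107364e-04,  3.54811425e-01]), 'ft_force': array([1.23993724, 1.10997844, 0.04218992]), 'torque': array([ 0.01622562,  0.00944093, -0.00335473]), 'grip_force': 0.0, 'gripper_width': 85.3779432806195}
```

View pics/top0.png

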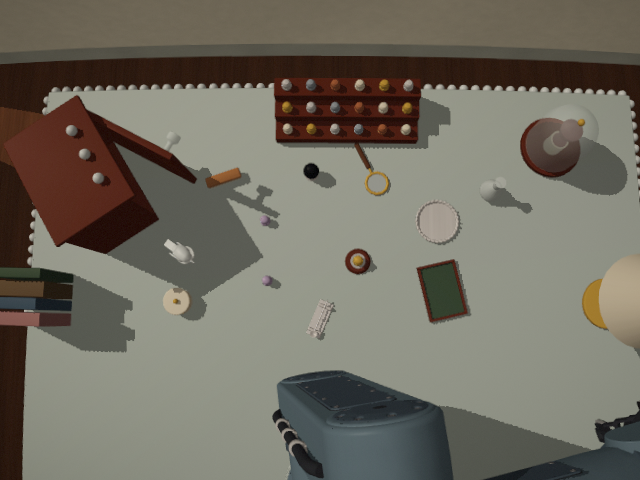

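View pics/side0.png

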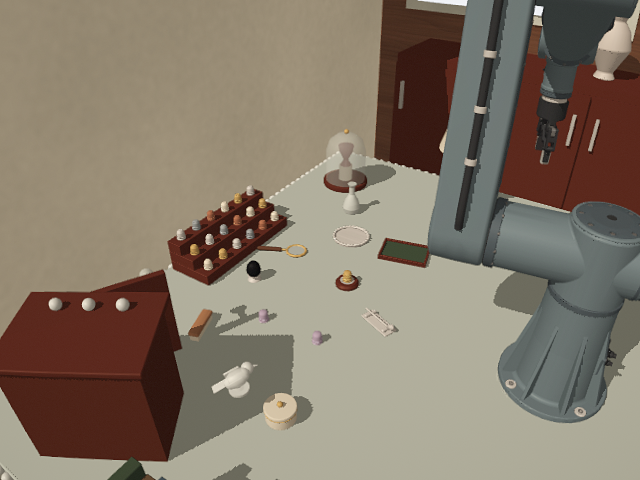

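Top view: gauge with the brass thimble at (357,261), lilac porcelain thimbles at (264,220) and (266,280), dish at (438,222), tray at (442,291). In the side view the same things are at (347,279), (264,315), (317,338), (351,236) and (403,252).

```bash
cat >> h.py <<'E'
def blob(im,kind,c,r):
    h=cv2.cvtColor(im,cv2.COLOR_RGB2HSV).astype(int);H,S,V=h[...,0],h[...,1],h[...,2]
    m={'lilac':(H>125)&(H<165)&(S>25)&(V>60),'gold':(H>10)&(H<28)&(S>110)&(V>110),'red':((H<10)|(H>170))&(S>100)&(V<140),
       'green':(H>35)&(H<95)&(S>60)&(V<110)}[kind].astype(np.uint8)
    k=np.zeros_like(m);cv2.circle(k,tuple(int(v) for v in c),r,1,-1);m=m*k
    ys,xs=np.nonzero(m);return m,np.array([xs.mean(),ys.mean()]) if len(xs) else None,len(xs)
def tri(a,b):
    (c1,d1),(c2,d2)=ray('top',a),ray('side',b)
    d1=d1/np.linalg.norm(d1);d2=d2/np.linalg.norm(d2)
    s=np.linalg.lstsq(np.c_[d1,-d2],c2-c1,rcond=None)[0];p,q=c1+s[0]*d1,c2+s[1]*d2
    return (p+q)/2,np.linalg.norm(p-q)
E
python3 - <<'E'
from h import *
T=optics.read_camera('top');S=optics.read_camera('side')
for nm,k,a,b,r,z in (('P(264,220)','lilac',(264,220),(264,315),14,15),('Q(266,280)','lilac',(266,280),(317,338),14,15),('brass','gold',(357,261),(347,279),12,28),('disc','red',(357,261),(347,279),20,10),('tray','green',(442,291),(403,252),45,6)):
    mt,ct,nt=blob(T,k,a,r);ms,cs,ns=blob(S,k,b,r+(0 if nm!='disc' else 0))
    print(nm,ct,nt,cs,ns,'tri',*tri(ct,cs),'top',onz('top',ct,z)[:2].round(1),'side',onz('side',cs,z)[:2].round(1))
    if nm=='tray':
        bx=cv2.boxPoints(cv2.minAreaRect(cv2.findNonZero(mt)));print([onz('top',p,6)[:2].round() for p in bx])
    if nm=='disc':
        for n,m,c in(('top',mt,a),('side',ms,b)):
            e=cv2.fitEllipse(cv2.convexHull(cv2.findNonZero(m)));print(n,e,onz(n,e[0],8))
# dish: bright ring enclosed, via top gradient
h=cv2.cvtColor(T,cv2.COLOR_RGB2GRAY)
print('dish',onz('top',(438,222),8),onz('side',(351,236),8))
for n,im,bs in(('top',T,((264,220),(266,280),(357,261))),('side',S,((264,315),(317,338),(347,279)))):
    cv2.imwrite(f'pics/z_{n}.png',np.hstack([cv2.resize(im[y-20:y+20,x-20:x+20],(260,260),interpolation=0) for x,y in bs])[:,:,::-1])
cv2.imwrite('pics/z.png',np.vstack([cv2.imread('pics/z_top.png'),cv2.imread('pics/z_side.png')]))
E
```

```text
Traceback (most recent call last):
  File "h.py", line 23, in tri
    (c1,d1),(c2,d2)=ray('top',a),ray('side',b)
                                 ~~~^^^^^^^^^^
  File "h.py", line 8, in ray
    K,d,R,t=cam(n); x=cv2.undistortPoints(np.array([[uv]],float),K,d)[0,0]
                      ~~~~~~~~~~~~~~~~~~~^^^^^^^^^^^^^^^^^^^^^^^^^^^^
cv2.error: OpenCV(4.12.0) /io/opencv/modules/calib3d/src/undistort.dispatch.cpp:538: error: (-215:Assertion failed) npoints >= 0 && src.isContinuous() && (depth == CV_32F || depth == CV_64F) in function 'undistortPoints'
```

```bash
sed -i "s/(H>125)&(H<165)&(S>25)&(V>60)/(H>120)\&(H<178)\&(S>25)/" h.py
cat > m.py <<'E'
from h import *
T=optics.read_camera('top');S=optics.read_camera('side')
for n,im,bs in(('top',T,((264,220),(266,280),(357,261))),('side',S,((264,315),(317,338),(347,279)))):
    cv2.imwrite(f'pics/z_{n}.png',np.hstack([cv2.resize(im[y-20:y+20,x-20:x+20],(260,260),interpolation=0) for x,y in bs])[:,:,::-1])
cv2.imwrite('pics/z.png',np.vstack([cv2.imread('pics/z_top.png'),cv2.imread('pics/z_side.png')]))
for im,p in((T,(264,220)),(S,(264,315)),(S,(317,338)),(S,(347,275)),(T,(357,261)),(T,(442,291)),(S,(403,252))): print(cv2.cvtColor(im,cv2.COLOR_RGB2HSV)[p[1],p[0]],end=' ')
for nm,k,a,b,r,z in (('P(264,220)','lilac',(264,220),(264,315),14,15),('Q(266,280)','lilac',(266,280),(317,338),14,15),('brass','gold',(357,261),(347,279),12,28),('disc','red',(357,261),(347,279),20,10),('tray','green',(442,291),(403,252),45,6)):
    mt,ct,nt=blob(T,k,a,r);ms,cs,ns=blob(S,k,b,r)
    print(nm,ct,nt,cs,ns)
    if ct is None or cs is None: continue
    print('  tri',*tri(ct,cs),'top',onz('top',ct,z)[:2].round(1),'side',onz('side',cs,z)[:2].round(1))
    if nm=='tray':
        bx=cv2.boxPoints(cv2.minAreaRect(cv2.findNonZero(mt)));print([onz('top',p,6)[:2].round() for p in bx])
    if nm=='disc':
        for n,m,c in(('top',mt,a),('side',ms,b)):
            e=cv2.fitEllipse(cv2.convexHull(cv2.findNonZero(m)));print(n,e,onz(n,e[0],8))
print('dish',onz('top',(438,222),8),onz('side',(351,236),8))
E
python3 m.py
```

```text
[156  36 142] [170  40 153] [171  38 161] [ 19 135 198] [ 20 183 166] [52 76 64] [44 77 73] P(264,220) [264.65333333 220.32      ] 75 [262.90384615 316.04807692] 104
  tri [610.95523237 169.98798007  10.79651419] 3.1902681251326124 top [608.8 168.6] side [609.5 174. ]
Q(266,280) [266.79487179 280.37179487] 78 [316.76785714 337.69642857] 112
  tri [469.50749129 161.2044875   10.49199112] 2.4057894516248703 top [468.1 160.1] side [468.2 165.4]
brass [357.10606061 259.89393939] 66 [346.85714286 276.16483516] 91
  tri [516.7798675  -47.58925322  24.22730473] 0.33334207837879 top [516.2 -47.5] side [514.6 -43.3]
disc [357.38848921 261.35611511] 278 [346.50802139 284.09625668] 187
  tri [516.83822847 -49.13637195  -2.29827344] 1.9924390218316432 top [514.7 -49. ] side [510.4 -35.4]
top ((357.3575744628906, 260.9667663574219), (24.23344612121582, 24.57112693786621), 75.37522888183594) [515.80592349 -49.00523956   8.        ]
side ((346.6280822753906, 282.0978698730469), (16.74237823486328, 22.553770065307617), 93.48749542236328) [515.34293287 -44.60584838   8.        ]
tray [441.89252043 290.31175361] 1591 [404.56427379 251.17028381] 599
  tri [ 449.02137101 -245.10781634    8.96839505] 0.3593691491522967 top [ 449.  -245.8] side [ 450.7 -249.1]
[array([ 497., -196.]), array([ 515., -270.]), array([ 402., -295.]), array([ 384., -223.])]
dish [ 609.43065793 -239.16344427    8.        ] [ 610.45962628 -232.76456006    8.        ]
```

View pics/z.png

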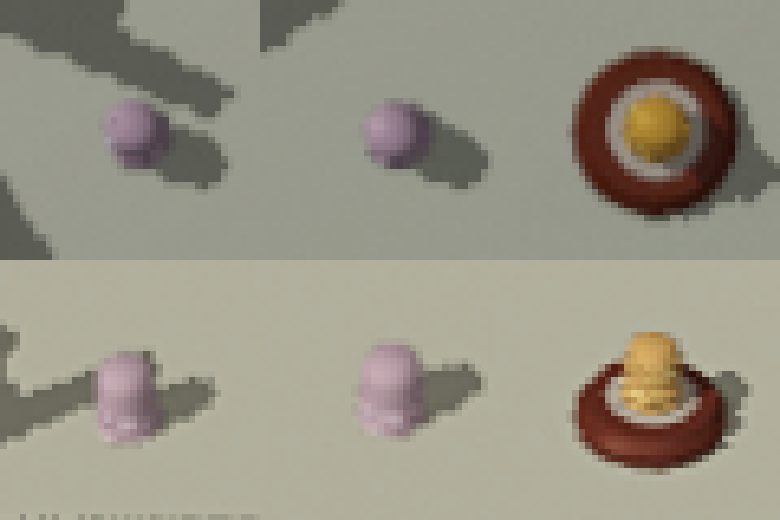

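The crops show both porcelain thimbles and the seated brass one upright. Triangulated heights are plausible: about 10.6 mm for the thimbles, 24 mm for the brass and 9 mm for the tray. Working positions are gauge (516,-48), P (609,169), Q (468,160), tray (449,-245.5) with its long side at +12°, and dish (609.5,-237).

```bash
python3 -m handwheel '0 0 0 10.2 1; 0 0 0 10.2 1; 3.9 -4.7 0 0 0.6; 3.9 -4.7 0 0 0.6; 3.9 -4.7 0 0 0.6; 3.9 -4.7 0 0 0.6; 3.9 -4.7 0 0 0.6; 3.9 -4.7 0 0 0.6' 30
python3 -m handwheel '1.8 -5 3 0 0.6; 1.8 -5 3 0 0.6; 1.8 -5 3 0 0.6; 1.8 -5 3 0 0.6; 0 0 0 0 0.6; 0 0 0 0 0.6'
```

```text
time_s: 1.3
eef_pos: [435.2, -255.9, 231.6]
eef_rot: [3.141, -0.001, -0.001]
ft_force: [0.3, -0.7, -0.0]
gripper_width: 51.7
grip_force: 0.0
time_s: 2.05
eef_pos: [506.6, -57.7, 111.5]
eef_rot: [3.141, -0.0, -0.0]
ft_force: [-0.1, -0.4, 0.4]
gripper_width: 50.9
grip_force: 0.0
```

```bash
python3 -m handwheel '0.95 -0.97 4 0 0.6; 0 0 3 0 0.6; 0 0 2.45 0 0.6; 0 0 0 0 0.6; 0 0 0 0 0.6'
python3 -c "
from h import *
snap('top','t1.png');im=snap('side','s1.png');cv2.imwrite('pics/s1c.png',cv2.resize(im[200:340,260:440],None,fx=4,fy=4)[:,:,::-1])"
```

```text
time_s: 2.68
eef_pos: [517.0, -49.2, 18.3]
eef_rot: [3.141, -0.002, -0.003]
ft_force: [-0.8, -0.2, -0.3]
gripper_width: 51.1
grip_force: 0.0
```

View pics/s1c.png

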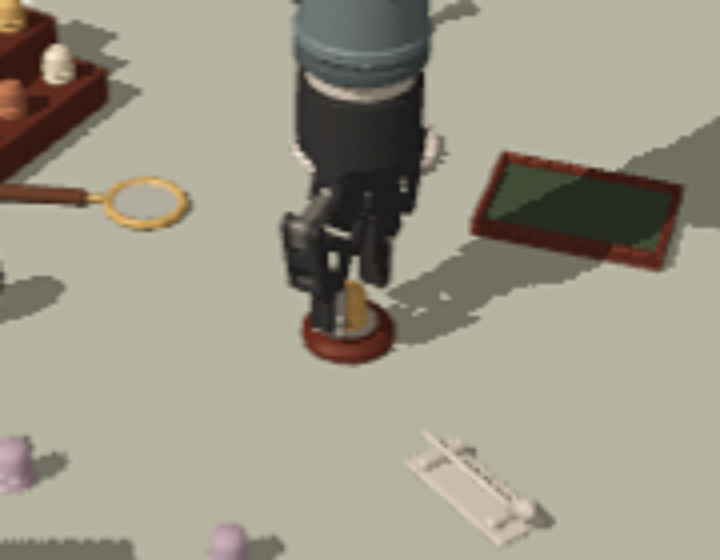

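The fingers straddle the brass thimble just above the disc. Next I close on it.

```bash
python3 -m handwheel '0 0 0 0 0.2; 0 0 0 0 0.2; 0 0 0 0 0.2; 0 0 0 0 0.2; 0 0 0 0 0.2' 25
```

```text
time_s: 3.4
eef_pos: [516.5, -48.1, 17.7]
eef_rot: [3.141, -0.001, -0.001]
ft_force: [-1.7, 0.6, 6.0]
gripper_width: 20.9
grip_force: 25.0
```

```bash
python3 -m handwheel '0 0 -2 0 0.2; 0 0 -4 0 0.2; -1 4.8 0 0 0.2; -1 4.8 0 0 0.2; -1 4.8 0 0 0.2; -1 4.7 0 0 0.2; 0 0 2 0 0.2; 0 0 0 0 0.2'
python3 -c "
from h import *
T=optics.read_camera('top');S=optics.read_camera('side')
for k in((264,220),),:pass
print(blob(T,'lilac',(264,220),14)[1:],blob(T,'lilac',(266,280),14)[1:])
print(arm.read_state()['eef_pos'])
x=arm.read_state()['eef_pos'];p=proj('side',[x[0],x[1],x[2]+8])[0];print(p,blob(S,'gold',p,16)[1:])"
```

```text
time_s: 4.4
eef_pos: [474.2, -238.3, 55.3]
eef_rot: [-3.139, 0.003, -0.002]
ft_force: [0.1, 1.1, -0.9]
gripper_width: 21.3
grip_force: 24.8
(array([264.71621622, 220.32432432]), 74) (array([266.77922078, 280.42857143]), 77)
[ 475.5253175  -238.23847744   56.76642191]
[396.45667882 232.3026883 ] (array([399.55555556, 234.88888889]), 9)
```

```bash
python3 -m handwheel '0 0 2.5 0 0.2; 0 0 1 0 0.2; 0 0 0.4 0 0.2; 0 0 0.3 0 0.2; 0 0 0.2 0 0.2; 0 0 0 0 0.2; 0 0 0 0 0.2'
```

```text
time_s: 5.38
eef_pos: [475.8, -239.0, 13.0]
eef_rot: [3.141, -0.0, -0.001]
ft_force: [-0.1, 0.4, -0.4]
gripper_width: 21.1
grip_force: 24.8
```

```bash
python3 -m handwheel '0 0 0.1 0 0.2; 0 0 0.05 0 0.2; 0 0 0 0 0.2; 0 0 0 0 0.2'
```

```text
time_s: 5.88
eef_pos: [475.8, -239.0, 11.7]
eef_rot: [3.141, -0.0, -0.001]
ft_force: [-1.3, 1.0, 5.5]
gripper_width: 21.1
grip_force: 25.3
```

```bash
python3 -m handwheel '0 0 0 0 0.45; 0 0 0 0 0.45; 0 0 0 0 0.45; 0 0 -2 0 0.45; 0 0 -5 0 0.45; 0 -6 0 0 0.6; 0 -6 0 0 0.6; 0 -6 0 0 0.6'
python3 -m handwheel '0 -6 0 0 0.6; 0 -6 0 0 0.6; 0 -6 0 0 0.6; -0.5 -4 0 0 0.6; 0 0 0 0 0.6; 0 0 0 0 0.6'
cat > m2.py <<'E'
from h import *
T=snap('top','t2.png');S=snap('side','s2.png')
b=proj('top',[475.8,-239,25])[0];c=proj('side',[475.8,-239,20])[0]
for n,im,k,p in(('top',T,'gold',b),('side',S,'gold',c)):
    m,ct,n_=blob(im,k,p,12);print('brass',n,p,ct,n_, ct is not None and onz(n,ct,20))
cv2.imwrite('pics/g2.png',np.hstack([cv2.resize(T[240:340,330:480],None,fx=3.5,fy=3.5),cv2.resize(S[210:310,320:340+100],None,fx=3.5,fy=3.5)])[:,:,::-1])
m=blob(T,'red',(357,261),20)[0];e=cv2.fitEllipse(cv2.convexHull(cv2.findNonZero(m)));print('disc',e,onz('top',e[0],8))
E
python3 m2.py
```

```text
time_s: 6.88
eef_pos: [475.7, -57.4, 81.5]
eef_rot: [3.141, -0.001, -0.002]
ft_force: [0.3, -0.2, -0.1]
gripper_width: 51.5
grip_force: 0.0
time_s: 7.62
eef_pos: [471.1, 160.8, 81.2]
eef_rot: [3.141, 0.0, -0.001]
ft_force: [0.8, -0.1, 0.0]
gripper_width: 51.5
grip_force: 0.0
brass top [440.41947269 278.19324436] [439.61176471 278.18823529] 85 [ 476.15768054 -238.11604437   20.        ]
brass side [395.12213377 245.91544767] [394.67857143 246.17857143] 84 [ 476.27157488 -237.19656935   20.        ]
disc ((357.3575744628906, 260.9667663574219), (24.23344612121582, 24.57112693786621), 75.37522888183594) [515.80592349 -49.00523956   8.        ]
```

View pics/g2.png

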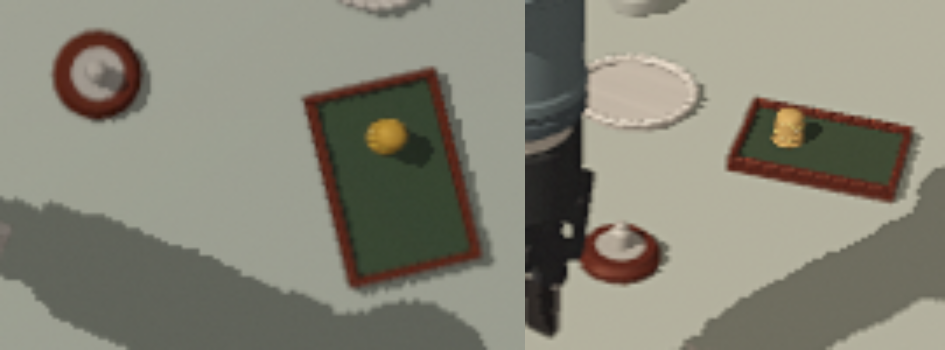

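The brass thimble stands upright in the tray, at about (389,135) in the left crop, and the bare pin stands at the disc centre. Next is porcelain Q.

```bash
python3 -m handwheel '-0.28 0.14 2 0 0.6; 0 0 3 0 0.6; 0 0 2 0 0.6; 0 0 0.55 0 0.6; 0 0 0 0 0.2; 0 0 0 0 0.2; 0 0 0 0 0.2; 0 0 0 0 0.2'
python3 -m handwheel '0 0 0 0 0.2; 0 0 0 0 0.2'
```

```text
time_s: 8.72
eef_pos: [469.2, 159.7, 6.6]
eef_rot: [3.141, -0.002, -0.001]
ft_force: [-0.4, -1.5, 4.6]
gripper_width: 20.9
grip_force: 25.6
time_s: 8.98
eef_pos: [469.2, 159.8, 6.6]
eef_rot: [3.141, -0.002, -0.001]
ft_force: [-1.0, -1.4, 6.3]
gripper_width: 21.3
grip_force: 25.7
```

```bash
python3 -m handwheel '0 0 -2 0 0.2; 0 0 -4 0 0.2; 1.2 5.3 0 0 0.2; 1.2 5.2 0 0 0.2; 1.2 5.2 0 0 0.2; 1.17 5.2 0 0 0.2; 0 0 0 0 0.2; 0 0 0 0 0.2'
python3 -c "
import time
from h import *
S=snap('side','s3.png');cv2.imwrite('pics/s3c.png',cv2.resize(S[230:300,300:390],None,fx=7,fy=7)[:,:,::-1])
print(np.mean([arm.read_state()['eef_pos'] for _ in range(5)],0))"
```

```text
time_s: 9.98
eef_pos: [515.1, -48.9, 65.4]
eef_rot: [-3.141, 0.001, -0.002]
ft_force: [0.2, -0.1, 0.6]
gripper_width: 21.1
grip_force: 25.2
[515.03318692 -48.20915502  65.37039541]
```

View pics/s3c.png

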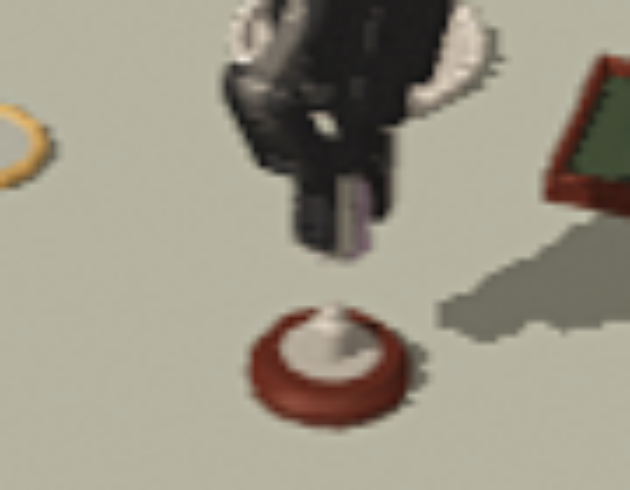

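The thimble hangs upright over the pin: thimble at about (350,240), pin tip at (332,310) in the crop. The commanded displacement between them matches the measured one, so I lower it gently.

```bash
python3 -m handwheel '0 0 1.2 0 0.2; 0 0 1 0 0.2; 0 0 0.3 0 0.2; 0 0 0.3 0 0.2; 0 0 0.2 0 0.2; 0 0 0 0 0.2' 20
```

```text
time_s: 10.78
eef_pos: [515.8, -49.3, 35.8]
eef_rot: [-3.142, -0.0, -0.001]
ft_force: [0.3, -0.1, -0.3]
gripper_width: 21.3
grip_force: 25.2
```

```bash
python3 -m handwheel '0 0 0.15 0 0.2; 0 0 0.15 0 0.2; 0 0 0 0 0.2; 0 0 0 0 0.2'
```

```text
time_s: 11.28
eef_pos: [515.8, -49.3, 32.8]
eef_rot: [3.142, -0.0, -0.001]
ft_force: [0.2, 0.2, -0.1]
gripper_width: 21.2
grip_force: 25.2
```

```bash
python3 -m handwheel '0 0 0.1 0 0.2; 0 0 0.1 0 0.2; 0 0 0 0 0.2'
```

```text
time_s: 11.65
eef_pos: [515.7, -49.2, 30.7]
eef_rot: [-3.141, 0.0, -0.001]
ft_force: [0.6, 1.5, 0.6]
gripper_width: 20.9
grip_force: 25.2
```

```bash
python3 -m handwheel '0 0 0.15 0 0.2; 0 0 0.15 0 0.2; 0 0 0 0 0.2; 0 0 0 0 0.2'
```

```text
time_s: 12.15
eef_pos: [515.7, -49.2, 27.7]
eef_rot: [-3.141, 0.0, -0.001]
ft_force: [0.8, 0.9, -1.0]
gripper_width: 21.2
grip_force: 25.1
```

It went past the taper, so this one is the fit. I keep lowering.

```bash
python3 -m handwheel '0 0 0.2 0 0.2; 0 0 0.2 0 0.2; 0 0 0.2 0 0.2; 0 0 0.15 0 0.2; 0 0 0 0 0.2; 0 0 0 0 0.2'
```

```text
time_s: 12.9
eef_pos: [515.7, -49.1, 20.1]
eef_rot: [-3.141, 0.0, -0.001]
ft_force: [1.4, 2.9, -1.6]
gripper_width: 21.1
grip_force: 25.1
```

```bash
python3 -m handwheel '0 0 0.1 0 0.2; 0 0 0.05 0 0.2; 0 0 0 0 0.2; 0 0 0 0 0.2'
```

```text
time_s: 13.4
eef_pos: [515.8, -49.2, 18.8]
eef_rot: [-3.141, -0.0, -0.001]
ft_force: [0.9, 5.3, 1.5]
gripper_width: 21.2
grip_force: 25.4
```

```bash
python3 -m handwheel '0 -0.06 0 0 0.2; 0 0 0.06 0 0.2; 0 0 0.05 0 0.2; 0 0 0 0 0.2; 0 0 0 0 0.2'
```

```text
time_s: 14.02
eef_pos: [515.9, -49.1, 18.6]
eef_rot: [3.141, -0.0, -0.001]
ft_force: [-3.4, 2.7, 11.2]
gripper_width: 21.2
grip_force: 26.2
```

Fully home: the TCP stopped at 18.6 mm, so the rim is at 12 mm, with 11 N. Off to the tray.

```bash
python3 -m handwheel '0 0 -2 0 0.2; 0 0 -3.9 0 0.2; -2.3 5.1 0 0 0.2; -2.3 5.1 0 0 0.2; -2.4 5.1 0 0 0.2; -2.4 5 0 0 0.2; 0 0 3 0 0.2; 0 0 1 0 0.2' 25
python3 -m handwheel '0 0 1 0 0.2; 0 0 0.7 0 0.2; 0 0 0.3 0 0.2; 0 0 0 0 0.2; 0 0 0 0 0.2'
```

```text
time_s: 15.02
eef_pos: [419.9, -251.7, 35.2]
eef_rot: [-3.14, 0.003, -0.003]
ft_force: [0.6, 0.8, 0.4]
gripper_width: 21.0
grip_force: 25.2
time_s: 15.65
eef_pos: [421.9, -251.7, 17.1]
eef_rot: [3.141, -0.001, -0.001]
ft_force: [0.7, -0.5, 0.2]
gripper_width: 21.3
grip_force: 25.2
```

```bash
python3 -m handwheel '0 0 0.2 0 0.2; 0 0 0.15 0 0.2; 0 0 0.1 0 0.2; 0 0 0.05 0 0.2; 0 0 0 0 0.2; 0 0 0 0 0.2'
```

```text
time_s: 16.4
eef_pos: [421.6, -251.6, 12.6]
eef_rot: [-3.141, 0.0, -0.001]
ft_force: [-3.5, 2.4, 11.0]
gripper_width: 20.9
grip_force: 26.3
```

```bash
python3 -m handwheel '0 0 0 0 0.45; 0 0 0 0 0.45; 0 0 0 0 0.45; 0 0 -2 0 0.45; 0 0 -5 0 0.45; 2.3 -5.2 0 0 0.6; 2.3 -5.2 0 0 0.6; 2.3 -5.3 0 0 0.6'
python3 -m handwheel '2.4 -5.3 0 0 0.6; 2.4 -5.3 0 0 0.6; 2.3 -5.2 0 0 0.6; 2.3 -5.2 0 0 0.6; 2.4 -5.3 0 0 0.6; 0 0 0 0 0.6; 0 0 0 0 0.6'
python3 -c "
from h import *
T=snap('top','t4.png');S=snap('side','s4.png')
for p in ((475.8,-239),(421.8,-251.6)):
  for n,im in(('top',T),('side',S)):
    u=proj(n,[*p,20])[0]; m,c,k=blob(im,'gold' if p[0]>450 else 'lilac',u,12);print(n,u.round(1),c,k,onz(n,c,20) if k else '')
print(blob(S,'lilac',(264,315),14)[1:])
cv2.imwrite('pics/g4.png',np.hstack([cv2.resize(T[200:340,400:480],None,fx=3.5,fy=3.5),cv2.resize(S[210:350,240:420+20],None,fx=2.4,fy=3.5)])[:,:,::-1])"
```

```text
time_s: 17.4
eef_pos: [491.4, -93.4, 82.0]
eef_rot: [3.141, -0.001, -0.002]
ft_force: [0.7, -0.4, -0.0]
gripper_width: 51.2
grip_force: 0.0
time_s: 18.27
eef_pos: [608.4, 168.1, 81.0]
eef_rot: [3.141, 0.001, -0.0]
ft_force: [0.4, 0.1, -0.0]
gripper_width: 51.2
grip_force: 0.0
top [440.  278.3] [441.55172414 278.4137931 ] 29 [ 475.66109277 -242.61262318   20.        ]
side [395.1 245.9] [394.81818182 246.18181818] 77 [ 475.94250242 -237.38826626   20.        ]
top [445.8 301.9] [445.86363636 302.01136364] 88 [ 421.56935544 -251.74845355   20.        ]
side [415.2 249.8] [414.7625 250.1625] 80 [ 422.04837163 -249.32854618   20.        ]
(array([262.95238095, 316.07619048]), 105)
```

View pics/g4.png

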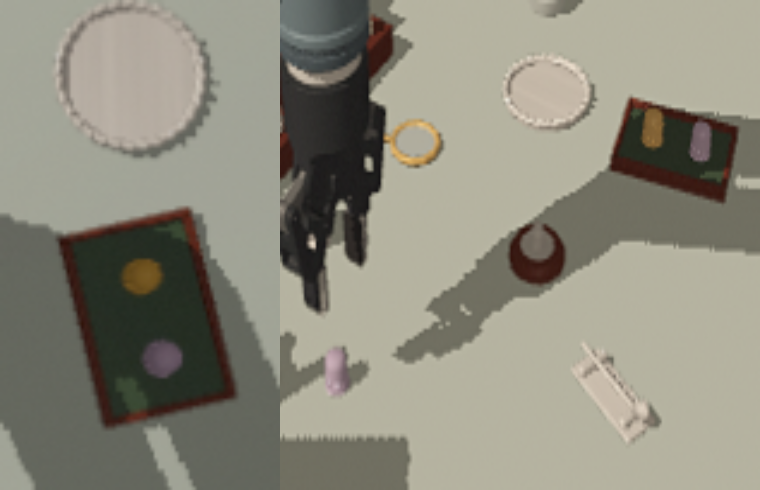

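Both thimbles stand upright in the tray (crop (143,275) and (162,357)), and P still stands in its place. Now P.

```bash
python3 -m handwheel '0.03 0 2 0 0.6; 0 0 3 0 0.6; 0 0 2 0 0.6; 0 0 0.5 0 0.6; 0 0 0 0 0.2; 0 0 0 0 0.2; 0 0 0 0 0.2; 0 0 0 0 0.2'
python3 -m handwheel '0 0 0 0 0.2; 0 0 0 0 0.2'
```

```text
time_s: 19.38
eef_pos: [610.1, 168.3, 7.6]
eef_rot: [-3.141, -0.002, -0.001]
ft_force: [-0.1, 0.7, 2.4]
gripper_width: 21.0
grip_force: 24.7
time_s: 19.62
eef_pos: [610.1, 168.3, 7.6]
eef_rot: [-3.141, -0.002, -0.001]
ft_force: [-0.2, -0.1, 6.3]
gripper_width: 21.2
grip_force: 24.9
```

```bash
python3 -m handwheel '0 0 -2 0 0.2; 0 0 -3.8 0 0.2; -2.3 5.4 0 0 0.2; -2.3 5.4 0 0 0.2; -2.3 5.4 0 0 0.2; -2.41 5.47 0 0 0.2; 0 0 0 0 0.2; 0 0 1 0 0.2'
python3 -m handwheel '0 0 1 0 0.2; 0 0 0.3 0 0.2; 0 0 0.2 0 0.2; 0 0 0.2 0 0.2; 0 0 0.1 0 0.2; 0 0 0 0 0.2; 0 0 0 0 0.2' 20
```

```text
time_s: 20.62
eef_pos: [517.2, -48.8, 55.9]
eef_rot: [3.141, -0.003, -0.002]
ft_force: [0.4, -0.5, 0.0]
gripper_width: 20.9
grip_force: 24.7
time_s: 21.5
eef_pos: [516.1, -48.5, 36.9]
eef_rot: [3.142, -0.0, -0.001]
ft_force: [0.2, -0.8, 0.7]
gripper_width: 20.9
grip_force: 24.7
```

```bash
python3 -m handwheel '0 0 0.1 0 0.2; 0 0 0.1 0 0.2; 0 0 0.1 0 0.2; 0 0 0 0 0.2; 0 0 0 0 0.2'
```

```text
time_s: 22.12
eef_pos: [516.1, -48.3, 33.8]
eef_rot: [-3.142, -0.0, -0.001]
ft_force: [-1.2, 0.5, 2.0]
gripper_width: 21.4
grip_force: 24.9
```

```bash
python3 -m handwheel '0 0 0.05 0 0.2; 0 0 0.05 0 0.2; 0 0 0 0 0.2; 0 0 0 0 0.2'
```

```text
time_s: 22.62
eef_pos: [516.4, -48.4, 33.4]
eef_rot: [3.142, -0.001, -0.001]
ft_force: [-3.1, 1.0, 8.0]
gripper_width: 20.9
grip_force: 25.4
```

It stopped on the taper: rim at about 26 mm, 8 N. This one goes in the dish.

```bash
python3 -m handwheel '0 0 -1.5 0 0.2; 0 0 -3 0 0.2; 2.3 4.7 0 0 0.2; 2.3 4.7 0 0 0.2; 2.4 4.7 0 0 0.2; 2.4 4.8 0 0 0.2; 0 0 3 0 0.2; 0 0 1.5 0 0.2' 25
python3 -m handwheel '0 0 0.8 0 0.2; 0 0 0.5 0 0.2; 0 0 0.3 0 0.2; 0 0 0 0 0.2; 0 0 0 0 0.2'
```

```text
time_s: 23.62
eef_pos: [608.7, -237.5, 31.2]
eef_rot: [-3.14, 0.002, -0.002]
ft_force: [0.2, 0.8, -0.3]
gripper_width: 21.3
grip_force: 24.7
time_s: 24.25
eef_pos: [610.1, -237.6, 17.3]
eef_rot: [3.141, -0.001, -0.001]
ft_force: [-0.9, -0.5, -0.5]
gripper_width: 21.0
grip_force: 24.7
```

```bash
python3 -m handwheel '0 0 0.2 0 0.2; 0 0 0.2 0 0.2; 0 0 0.1 0 0.2; 0 0 0.05 0 0.2; 0 0 0 0 0.2; 0 0 0 0 0.2'
```

```text
time_s: 25.0
eef_pos: [609.7, -237.5, 11.6]
eef_rot: [-3.142, 0.0, -0.001]
ft_force: [-2.9, 1.1, 5.8]
gripper_width: 21.2
grip_force: 25.2
```

Resting on the dish floor. I release and retreat.

```bash
python3 -m handwheel '0 0 0 0 0.45; 0 0 0 0 0.45; 0 0 0 0 0.45; 0 0 -2 0 0.45; 0 0 -5 0 0.45; 0 0 -5 0 0.45; -3 -5 0 0 0.45; -3 -5 0 0 0.45'
python3 -m handwheel '0 -5 0 0 0.45; 0 -5 0 0 0.45; 0 -5 0 0 0.45; 0 -5 0 0 0.45; 0 0 0 0 0.45; 0 0 0 0 0.45'
python3 -c "
from h import *
T=snap('top','t5.png');S=snap('side','s5.png')
cv2.imwrite('pics/g5.png',np.hstack([cv2.resize(T[190:340,370:480],None,fx=3.3,fy=3.3),cv2.resize(S[200:350,310:440],None,fx=3.3,fy=3.3)])[:,:,::-1])"
```

```text
time_s: 26.0
eef_pos: [550.2, -137.2, 133.8]
eef_rot: [3.14, -0.004, -0.002]
ft_force: [-0.5, -0.4, 0.6]
gripper_width: 38.2
grip_force: 0.0
time_s: 26.75
eef_pos: [550.6, 62.4, 132.3]
eef_rot: [3.141, -0.002, -0.0]
ft_force: [0.6, -0.6, 0.7]
gripper_width: 38.2
grip_force: 0.0
```

View pics/g5.png

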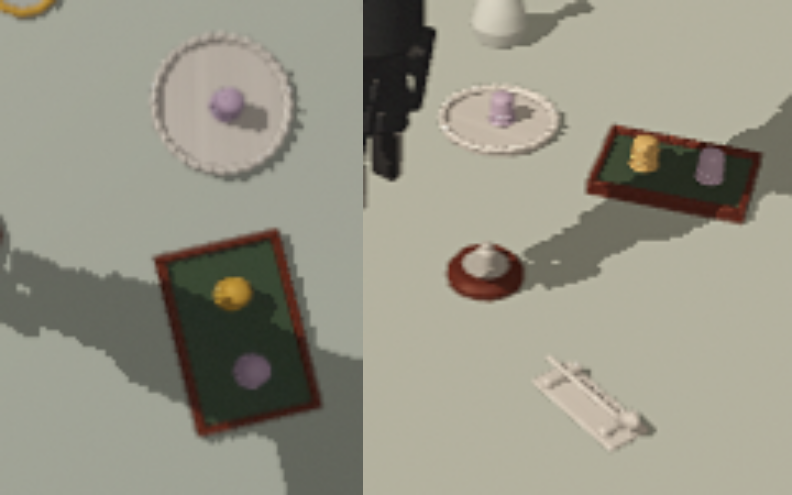

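All three stand upright: one porcelain thimble near the dish centre (227,103), and the brass (232,293) and the other porcelain (252,370) in the tray. The gripper is clear.

```bash
python3 -c "
from bench import job_done
print(job_done())"
```

```text
the job is handed in; nothing more can be done
None
```

The job is handed in: the brass thimble and the porcelain one that went fully home stand in the wooden tray, and the porcelain one that stopped on the taper stands in the silver dish; the hand-in call gave no verdict.

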